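# Put the brass collet nut away under the flush sliding lid

### The job

Put the brass collet nut away in the grey storage case: slide the lime-green lid fully open, set the nut down in the pocket under it, and slide the lid fully shut again. The lid lies in its frame and has no handle, so press on it gently, just enough to drag it along by friction, because the thin printed lid cracks under a hard push. Leave the other nuts and everything else on the bench where it is.

Things in the scene. Friction and masses are not known exactly. Their poses are not given: they have to be found in the camera images.
- case: Grey printed storage case fixed to the bench, 80 (x) by 216 (y) by 44 mm high. Origin: centre of its underside; z up; y is the direction in which the lid slides open. A 6 mm thick frame, rim 44 mm above the origin, surrounds a track 68 mm (x) by 204 mm (y) in which the lid lies: over the pocket in its -y half when shut, over a solid deck (34 mm above the origin) in its +y half when open.
- pocket (a point): Centre of the pocket's floor, in the case: 54 mm to -y of the case's origin and 6 mm above it. The pocket is 60 mm (x) by 96 mm (y), 38 mm deep below the rim. Axes as the case's.
- lid_home (a point): Fixed point of the case, at rim height (44 mm above its origin), over the shut lid's middle; axes as the case's. The lid top lies an unmeasured 0.5 to 6 mm below the rim, different each time, so feel for it. The printed track is not true: the lid, staying level, climbs or sinks by up to 3 mm over its travel. It does not give under a push.
- lid (a joint): Travel in m along the case's +y of the lime-green lid, a flat plate 66 (x) by 106 (y) by 4 mm: 0 shut, 0.096 fully open, hard stops at both ends, starts 0 to 6 mm open. Its middle is lid_home shifted by this along y. It stays where left. Dragging it takes 4 to 5 N along y: a press of 10 to 16 N with shut fingertips does it. More than 25 N from anything cracks it.
- brass_nut: The nut to put away: yellow brass collet nut, a round collar 28 mm diameter, 22 mm tall, standing upright on the table; origin at the centre of its underside, z up; 60 to 130 g.
- steel_nut: Bystander: bright steel nut, 28 mm diameter, 22 mm tall, standing upright on the table; origin at the centre of its underside, z up.
- black_nut: Bystander: black nut, 28 mm diameter, 22 mm tall, standing upright on the table; origin at the centre of its underside, z up. The three nuts swap places from run to run.
- block0: Bystander: grey printed holder block with a round hole, about 70 by 75 by 45 mm; origin under the middle of its holed cube.
- block1: Bystander: a second block like block0.
- notebook: Bystander: blue notebook 95 by 145 by 18 mm lying flat; origin at the centre of its underside.
- pliers: Bystander: pliers with orange handles, about 165 mm long, lying flat along their x; origin under the pivot.
- pen: Bystander: orange pen 140 mm long, 9 mm thick, lying along its x; origin under its middle.
Things that resemble listed ones, but are neither listed nor needed, are in the scene too. Of the things that look like the case, take the one that is farthest to the robot's right at the start.

How it is judged:
By the outcome, as a careful person would: the job done as asked, in the order asked, and still so for the second after the job is handed in, with the robot touching nothing.
It also fails if it takes over 72 s, if anything falls off the work surface, if the arm or the gripper's body presses on something with over 40 N, if the wrist force passes 120 N, or if a joint passes its speed limit or range.

### The arm

A 6-joint arm with a two-finger parallel gripper is mounted at the origin on the work surface. World frame = base frame: x ahead of the robot, y to its left, z up, the work surface at z = 0. Lengths are in m, angles in rad, forces in N, time in s.
With the tool pointing down it reaches from about 0.35 to 0.775 m from the base axis. Payload 7.3 kg.
Tool frame: the origin (TCP) lies on the mounting face of the last link; the fingertips stand 178 mm ahead of it and the grasp point (between the pads) lies 159 mm ahead of it; z points along the fingers, y is the line along which they close (so a half turn about z gives the same grasp; the last joint's range is limited). The gripper opens to 92 mm and grips with 3 to 60 N. Pads are 19 mm wide; open, the fingers measure 130 mm over their backs; the gripper's body (75 mm by 190 mm) begins 47 mm behind the grasp point.
Start: joints at [1.131, 0.342, 1.524, -0, 1.275, -0.146], TCP at [0.152, 0.503, 0.405] pointing down, gripper open.
Joint ranges: [-2.53, 2.53], [-0.77, 2.02], [0.04, 2.7], [-1, 4.14], [0.28, 2.66], [-3.11, 3.11]. Speed limits (rad/s): [2.57, 2.57, 3.14, 3.14, 3.14, 3.14].

### API

Orientations are given as [roll, pitch, yaw] about the fixed x, y, z axes, in that order (R = Rz(yaw) Ry(pitch) Rx(roll)).
In Python, from cell import manip, viewer gives the robot as it stands.
- The arm moves only by the shell command python3 -m crank 'ROWS' [FORCE]. ROWS is JSON, a list of rows, each a list of 7 numbers: the opening, from 0 (shut) to 1 (fully open), then the shift along the tool's x, y, z scaled (see below), then the turn, a rotation vector about the tool's x, y, z scaled (see below). In form: [[grip, x, y, z, ax, ay, az], ...]. A call has 1 to 12 rows; each row shifts and turns the commanded pose from where the row before left it, along the tool's axes as they then stand; what a row does not reach is not made up. The controller multiplies each number of a shift by 30 mm and each number of a turn by 0.1 rad. A row lasts 1/12 s, in which the tool goes at most 41.7 mm and 7.16 degrees, less where a joint would pass 70% of its speed; a pose out of reach is approached as far as the arm can. A call with a number of a shift or a turn outside -1 to 1 is refused whole. A call with a gripper value outside its range is refused whole. The fingers move at their own pace and stop on an object; FORCE is the grip in N (left out, the last holds). Time passes only in rows, so rows that do not move let the fingers close. It gives the time, the measured TCP pose, the force, the opening and the grip force at its end, in the units of the state.
- manip.sense(): the state, without advancing time (a new reading comes with each control period).
- viewer.camera(name): name is "side" or "top"; returns (picture, depth): 420x560x3 uint8, red, green, blue; 420x560 float32, m along the optical axis (not along the pixel's ray), 0 where there is no reading.
- viewer.get_calibration(name): a dict with "mtx" (3x3 intrinsics, pixels), "eye" and "orientation" of the camera in the world. Camera axes: x right, y down, z forward; pixel columns grow to the right and rows downward; lengths in m; the calibration is good to about 2 mm. A picture is of the moment at which its call begins. get_calibration takes no time and is no camera call.
- manip.sign_off(): hands the job in; it is judged then, once.
The state is a dict: "clock": time; "joints": joint angles; "joint_vel": joint speeds; "joint_efforts": joint torques, N m; "tool_pos": TCP position; "ee_rot": TCP orientation; "contact_force": force on the tool from outside, world axes, zero at the start; "wrist_torque": the same for the moment, N m; "opening": opening from 0.0 (shut) to 1.0 (fully open); "gripper_force": force on a finger pad.
Only numpy, scipy, OpenCV 4.12 (cv2) and the standard library are available. Lean on these libraries where they do the work, as an engineer would, in place of code of your own. Each camera call takes 0.05 s, during which the arm holds its last target. There are 200 camera calls.

## Working session

There is one attempt and no reset: what is moved stays moved. The work goes in short steps, Python scripts to look and compute and a shell command to move; the robot and the scene stay as the last step left them, time stands still between calls to the robot, and variables do not carry over. Pictures are saved under pics/ and viewed, at most 10 in all, crops included, and the job is handed in when it is done.

```bash
ls; mkdir -p pics; python3 - <<'E'
from cell import manip, viewer
import cv2, numpy as np
print(manip.sense())
for n in ("side","top"):
    p,d=viewer.camera(n); cv2.imwrite(f"pics/{n}0.png",p[:,:,::-1]); np.savez(f"{n}0.npz",p=p,d=d)
    c=viewer.get_calibration(n); print(n,c)
E
```

```text
pics
{'clock': 0.0, 'joints': array([ 1.13097949e+00,  3.42716831e-01,  1.52499122e+00, -2.24954950e-05,
        1.27540925e+00, -1.45950748e-01]), 'joint_vel': array([ 0.00049102,  0.00033594,  0.00084993,  0.00045802, -0.00033433,
        0.00224687]), 'joint_efforts': array([-5.43943825e-04, -4.31248355e+01, -2.44217777e+01,  7.19388644e-02,
        5.59698092e-02, -1.19373485e-04]), 'tool_pos': array([0.15196932, 0.50238733, 0.40405682]), 'ee_rot': array([-3.14008109e+00, -2.00451174e-04,  2.84773298e+00]), 'contact_force': array([-0.44083586, -0.51043546, -0.73172026]), 'wrist_torque': array([ 0.00572876, -0.01033856, -0.00192651]), 'gripper_force': 0.0, 'opening': 1.0000896180260626}
side {'mtx': array([[471.31265577,   0.        , 286.33919636],
       [  0.        , 471.31265577, 210.56855264],
       [  0.        ,   0.        ,   1.        ]]), 'eye': array([0.21523475, 0.65875833, 0.94483421]), 'orientation': array([-2.41563538, -0.01907737, -2.66226782])}
top {'mtx': array([[499.88651638,   0.        , 271.90014504],
       [  0.        , 499.88651638, 206.29621603],
       [  0.        ,   0.        ,   1.        ]]), 'eye': array([ 0.3256142 , -0.02608967,  1.23701803]), 'orientation': array([-2.95742792e+00,  2.63568495e-03, -1.57955451e+00])}
```

View pics/top0.png

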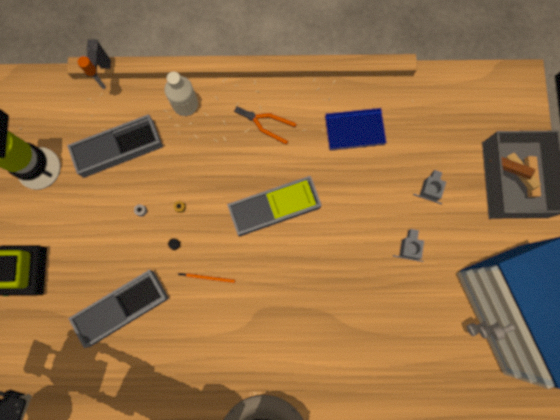

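View pics/side0.png

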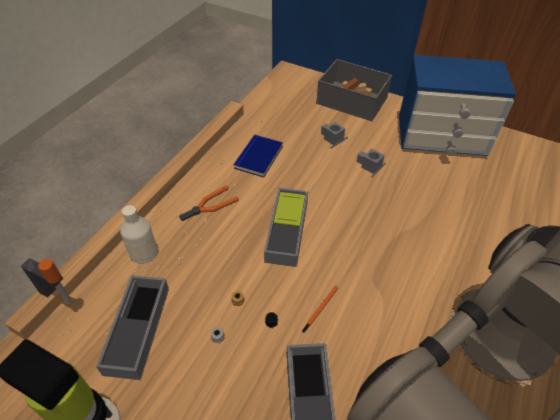

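The top view shows the case with the lime lid at about (275,206), which is the rightmost of the lookalikes. The brass nut is at (180,207), steel at (140,210) and black at (174,244). The side view agrees: case (287,225), brass nut (238,298).

```bash
cat > h.py <<'E'
import numpy as np, cv2
from scipy.spatial.transform import Rotation as R
from cell import manip, viewer
def cal(n):
    c=viewer.get_calibration(n); return c["mtx"],c["eye"],R.from_euler('xyz',c["orientation"]).as_matrix()
def ray(n,uv,z):
    K,e,M=cal(n); uv=np.atleast_2d(uv).astype(float)
    d=np.c_[uv,np.ones(len(uv))]@np.linalg.inv(K).T@M.T
    return e+d*((z-e[2])/d[:,2])[:,None]
def cloud(n,d):
    K,e,M=cal(n); v,u=np.mgrid[:d.shape[0],:d.shape[1]]
    return (np.stack([u,v,np.ones_like(u)],-1)*d[...,None])@np.linalg.inv(K).T@M.T+e
def tri(a,b):
    # intersect two rays (name,uv) -> point, gap
    A=[];B=[]
    for n,uv in (a,b):
        K,e,M=cal(n); d=M@np.linalg.inv(K)@np.r_[uv,1]; d/=np.linalg.norm(d); P=np.eye(3)-np.outer(d,d); A.append(P);B.append(P@e)
    return np.linalg.lstsq(np.vstack(A),np.hstack(B),rcond=None)[0]
E
python3 - <<'E'
from h import *
cen={}
for n,box_l,box_n in (("top",(220,165,330,245),(168,195,192,220)),("side",(255,180,320,275),(226,285,252,312))):
    f=np.load(f"{n}0.npz"); p,d=f["p"],f["d"]; hsv=cv2.cvtColor(p,cv2.COLOR_RGB2HSV); C=cloud(n,d)
    def crop(m,b):
        o=np.zeros_like(m);x0,y0,x1,y1=b;o[y0:y1,x0:x1]=m[y0:y1,x0:x1];return o
    lid=crop(cv2.inRange(hsv,(28,120,60),(45,255,255)),box_l)
    q=cv2.minAreaRect(cv2.findNonZero(lid)); print(n,"lid",q,"z med",np.median(C[lid>0][:,2]))
    bx=ray(n,cv2.boxPoints(q),.041); print(" lid corners",bx.round(4).tolist(), bx.mean(0).round(4)); cen[n,'lid']=q[0]
    m=crop(((C[...,2]>.037)&(C[...,2]<.06)).astype(np.uint8),box_l)
    pts=C[m>0][:,:2]; r=cv2.minAreaRect((pts*1000).astype(np.float32)); print(" case from depth",r,"z pct",np.percentile(C[m>0][:,2],[50,90,99]))
    # case by raised region (all z>0.015)
    m=crop(((C[...,2]>.02)&(C[...,2]<.06)).astype(np.uint8),box_l); pts=C[m>0][:,:2]; print(" case all",cv2.minAreaRect((pts*1000).astype(np.float32)))
    nm=crop(((C[...,2]>.014)&(C[...,2]<.04)).astype(np.uint8),box_n); P=C[nm>0]; top=P[P[:,2]>P[:,2].max()-.005]
    print(" nut n",len(P),"zmax",P[:,2].max(),np.median(top[:,2]),"circ",cv2.minEnclosingCircle((top[:,:2]*1000).astype(np.float32)))
    v,u=np.nonzero(nm&(C[...,2]>np.median(top[:,2])-.004)); print(" pix",u.mean(),v.mean(),np.median(p[nm>0],0)); cen[n,'nut']=((u.min()+u.max())/2,(v.min()+v.max())/2)
    print(" table z",np.median(C[220:240,130:160,2]) if n=="top" else "")
for k in('lid','nut'): print(k,tri(("top",cen["top",k]),("side",cen["side",k])))
E
```

```text
top lid ((290.7742004394531, 198.84323120117188), (27.09983253479004, 45.06787109375), 71.02959442138672) z med 0.041842361342866896
 lid corners [[0.5808, -0.0084, 0.041], [0.6166, -0.1135, 0.041], [0.5523, -0.1335, 0.041], [0.5171, -0.0294, 0.041]] [ 0.5667 -0.0712  0.041 ]
 case from depth ((551.9615478515625, -29.28314971923828), (81.39665222167969, 216.5536346435547), 18.753833770751953) z pct [0.04239439 0.04648361 0.04959638]
 case all ((551.9615478515625, -29.28314971923828), (81.39665222167969, 216.5536346435547), 18.753833770751953)
 nut n 102 zmax 0.02847852057932565 0.02574013962569166 circ ((554.2548217773438, 206.87229919433594), 13.126627922058105)
 pix 177.95348837209303 206.0 [161.5 115.5  35. ]
 table z 0.001603370362759371
side lid ((288.7445983886719, 208.61758422851562), (26.20171356201172, 32.700157165527344), 8.972626686096191) z med 0.042193464818206405
 lid corners [[0.5801, -0.0095, 0.041], [0.6218, -0.1148, 0.041], [0.5545, -0.1342, 0.041], [0.517, -0.0284, 0.041]] [ 0.5684 -0.0717  0.041 ]
 case from depth ((552.6815185546875, -31.070289611816406), (80.30844116210938, 221.48641967773438), 19.057336807250977) z pct [0.04260671 0.04641292 0.04880369]
 case all ((552.6038208007812, -31.097122192382812), (80.47264099121094, 221.48641967773438), 19.057334899902344)
 nut n 127 zmax 0.027602058559451637 0.024094606948720176 circ ((555.7799072265625, 205.26278686523438), 14.351360321044922)
 pix 237.35576923076923 296.0673076923077 [139. 103.  51.]
 table z 
lid [ 0.56736347 -0.07099282  0.0399884 ]
nut [0.55389324 0.20648128 0.02677   ]
```

```bash
cat >> h.py <<'E'
def go(x,y,z,yaw=None):
    """shift in units of 30 mm along tool axes to bring TCP to target; yaw turn in 0.1 rad"""
    s=manip.sense(); M=R.from_euler('xyz',s['ee_rot']).as_matrix()
    print("pos",s['tool_pos'].round(4),"rot",s['ee_rot'].round(4),"t",round(s['clock'],2),"F",s['contact_force'].round(2))
    print("units",(M.T@(np.array([x,y,z])-s['tool_pos'])/.03).round(3))
    if yaw is not None:
        T=R.from_euler('xyz',[np.pi,0,yaw]).as_matrix(); print("turn",(R.from_matrix(M.T@T).as_rotvec()/.1).round(3))
CASE=np.array([.5522,-.030]); A=np.radians(18.8); CX=np.array([np.cos(A),np.sin(A)]); CY=np.array([-np.sin(A),np.cos(A)])
YAW=A-np.pi
def incase(p): d=np.asarray(p)[:2]-CASE; return (d@CX,d@CY)
E
python3 -m crank '[[0,0,0,0,0,0,-1],[0,0,0,0,0,0,-1],[0,0,0,0,0,0,-1],[0,0,0,0,0,0,-1],[0,0,0,0,0,0,-1],[0,0,0,0,0,0,-1],[0,0,0,0,0,0,-0.2],[0,0,0,0,0,0,0]]'
python3 -c "
from h import *
go(.568,-.075,.25,YAW)"
```

```text
clock: 0.77
tool_pos: [0.152, 0.5025, 0.4044]
ee_rot: [-3.141, -0.0, -2.817]
contact_force: [-0.2, 0.3, -0.0]
opening: 0.472
gripper_force: 0.0
pos [0.152  0.5025 0.4044] rot [-3.1412e+00 -4.0000e-04 -2.8168e+00] t 0.77 F [-0.22  0.32 -0.04]
units [ -7.002 -22.665   5.155]
turn [-0.004 -0.004 -0.033]
```

```bash
python3 -m crank '[[0,-0.3,-1,0.2,0,0,0],[0,-0.3,-1,0.2,0,0,0],[0,-0.3,-1,0.2,0,0,0],[0,-0.3,-1,0.2,0,0,0],[0,-0.3,-1,0.2,0,0,0],[0,-0.3,-1,0.2,0,0,0],[0,-0.3,-1,0.2,0,0,0],[0,-0.3,-1,0.2,0,0,0],[0,-0.3,-1,0.2,0,0,0],[0,-0.3,-1,0.2,0,0,0],[0,-0.3,-1,0.2,0,0,0],[0,-0.3,-1,0.2,0,0,0]]' >/dev/null
python3 -m crank '[[0,-0.3,-1,0.2,0,0,0],[0,-0.3,-1,0.2,0,0,0],[0,-0.3,-1,0.2,0,0,0],[0,-0.3,-1,0.2,0,0,0],[0,-0.3,-1,0.2,0,0,0],[0,-0.3,-1,0.2,0,0,0],[0,-0.3,-1,0.2,0,0,0],[0,-0.3,-1,0.2,0,0,0],[0,-0.3,-1,0.2,0,0,0],[0,-0.3,-1,0.2,0,0,0],[0,0,-0.6,0,0,0,0],[0,0,0,0,0,0,0]]'
python3 -c "
from h import *
go(.568,-.075,.235,YAW)
p,d=viewer.camera('side');cv2.imwrite('pics/s1.png',cv2.resize(p[120:320,180:400,::-1],None,fx=3,fy=3))"
```

```text
clock: 2.77
tool_pos: [0.558, -0.0795, 0.272]
ee_rot: [-3.141, 0.0, -2.821]
contact_force: [0.0, -0.2, 1.1]
opening: 0.004
gripper_force: 0.0
pos [ 0.558  -0.0795  0.272 ] rot [-3.1406e+00  2.0000e-04 -2.8214e+00] t 2.77 F [ 0.02 -0.21  1.14]
units [-0.363  0.04   1.233]
turn [-0.01   0.002 -0.079]
```

View pics/s1.png

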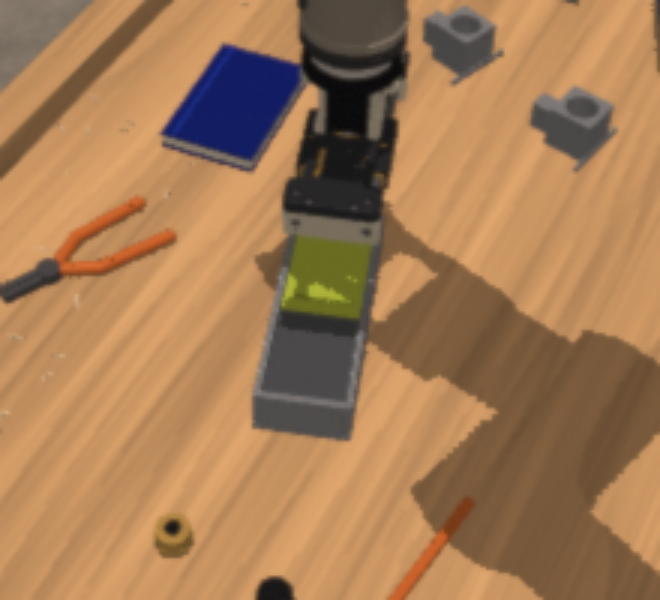

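The hand hangs above the lid. The lid's near end is at about (320,320) in the crop, and the frame is clear.

```bash
python3 -m crank '[[0,-0.36,0.04,0.4,0,0,-0.08],[0,0,0,0.6,0,0,0],[0,0,0,0.4,0,0,0],[0,0,0,0,0,0,0],[0,0,0,0,0,0,0]]'; python3 -m crank '[[0,0,0,0.03,0,0,0],[0,0,0,0.03,0,0,0],[0,0,0,0,0,0,0]]' | egrep 'pos|force'; python3 -m crank '[[0,0,0,0.03,0,0,0],[0,0,0,0.03,0,0,0],[0,0,0,0,0,0,0]]'| egrep 'pos|force'
```

```text
clock: 3.23
tool_pos: [0.5662, -0.0706, 0.2305]
ee_rot: [3.14, -0.001, -2.808]
contact_force: [0.5, -0.3, 0.0]
opening: 0.007
gripper_force: 0.0
tool_pos: [0.5668, -0.0715, 0.2297]
contact_force: [-0.3, 0.0, -0.3]
gripper_force: 0.0
tool_pos: [0.5666, -0.0717, 0.2272]
contact_force: [-1.0, -0.6, -0.9]
gripper_force: 0.0
```

```bash
for i in 1 2 3 4; do python3 -m crank '[[0,0,0,0.03,0,0,0],[0,0,0,0,0,0,0]]' | egrep 'pos|contact'; done
```

```text
tool_pos: [0.5666, -0.0717, 0.2261]
contact_force: [0.1, 0.4, -0.0]
tool_pos: [0.5667, -0.0717, 0.2251]
contact_force: [-0.0, -1.3, -1.2]
tool_pos: [0.5666, -0.0717, 0.2242]
contact_force: [-0.2, -0.2, 0.1]
tool_pos: [0.5667, -0.0717, 0.2234]
contact_force: [0.9, -0.1, 0.0]
```

```bash
python3 -m crank '[[0,0,0,0.02,0,0,0],[0,0,0,0,0,0,0]]' | egrep 'pos|contact'; python3 -m crank '[[0,0,0,0.02,0,0,0],[0,0,0,0,0,0,0]]' | egrep 'pos|contact'
```

```text
tool_pos: [0.5667, -0.0717, 0.2228]
contact_force: [0.5, 0.4, 0.4]
tool_pos: [0.5667, -0.0717, 0.2222]
contact_force: [-0.0, -2.0, 1.3]
```

```bash
python3 -m crank '[[0,0,0,0.02,0,0,0],[0,0,0,0,0,0,0]]' | egrep 'pos|contact'
```

```text
tool_pos: [0.5667, -0.0716, 0.2216]
contact_force: [-0.2, -0.2, 0.5]
```

```bash
python3 -m crank '[[0,0,0,0.02,0,0,0],[0,0,0,0,0,0,0]]' | egrep 'pos|contact'
```

```text
tool_pos: [0.5667, -0.0717, 0.221]
contact_force: [0.1, 0.4, 0.0]
```

```bash
python3 -m crank '[[0,0,0,0.02,0,0,0],[0,0,0,0,0,0,0]]' | egrep 'pos|contact'
```

```text
tool_pos: [0.5666, -0.0716, 0.2204]
contact_force: [-0.5, 0.3, -0.9]
```

```bash
python3 -m crank '[[0,0,0,0.015,0,0,0],[0,0,0,0,0,0,0]]' | egrep 'pos|contact'
```

```text
tool_pos: [0.5667, -0.0717, 0.22]
contact_force: [-0.2, 0.3, 0.7]
```

```bash
python3 -m crank '[[0,0,0,0.02,0,0,0],[0,0,0,0,0,0,0]]' | egrep 'pos|contact'
```

```text
tool_pos: [0.5667, -0.0717, 0.2193]
contact_force: [1.3, -0.4, -0.2]
```

```bash
python3 -m crank '[[0,0,0,0.015,0,0,0],[0,0,0,0,0,0,0]]' | egrep 'pos|contact'
```

```text
tool_pos: [0.5667, -0.0717, 0.2189]
contact_force: [-0.2, -0.2, 0.2]
```

```bash
python3 -m crank '[[0,0,0,0.015,0,0,0],[0,0,0,0,0,0,0]]' | egrep 'pos|contact'
```

```text
tool_pos: [0.5667, -0.0717, 0.2187]
contact_force: [-0.2, 0.4, 0.5]
```

```bash
python3 -m crank '[[0,0,0,0.015,0,0,0],[0,0,0,0,0,0,0]]' | egrep 'pos|contact'
```

```text
tool_pos: [0.5667, -0.0716, 0.2186]
contact_force: [-2.5, 0.3, 4.6]
```

```bash
python3 -m crank '[[0,0,0,0.01,0,0,0],[0,0,0,0,0,0,0]]' | egrep 'pos|contact'
```

```text
tool_pos: [0.5667, -0.0717, 0.2186]
contact_force: [-1.9, 0.2, 7.1]
```

```bash
python3 -m crank '[[0,0,0,0.01,0,0,0],[0,0,0,0,0,0,0]]' | egrep 'pos|contact'
```

```text
tool_pos: [0.5667, -0.0717, 0.2185]
contact_force: [-2.9, 0.1, 8.5]
```

```bash
python3 -m crank '[[0,0,0,0.02,0,0,0],[0,0,0,0,0,0,0]]' | egrep 'pos|contact'
```

```text
tool_pos: [0.5667, -0.0716, 0.2185]
contact_force: [-4.0, 1.4, 12.5]
```

```bash
python3 -m crank '[[0,0,0.07,0,0,0,0],[0,0,0.07,0,0,0,0],[0,0,0,0,0,0,0]]' | egrep 'pos|contact'
```

```text
tool_pos: [0.5655, -0.0685, 0.2186]
contact_force: [-4.4, -4.4, 10.7]
```

```bash
python3 -m crank '[[0,0,0.07,0.015,0,0,0],[0,0,0.07,0,0,0,0],[0,0,0,0,0,0,0]]' | egrep 'pos|contact'
```

```text
tool_pos: [0.5642, -0.0647, 0.2186]
contact_force: [-4.4, -5.5, 13.6]
```

```bash
python3 -m crank '[[0,0,0.07,0,0,0,0],[0,0,0.07,0,0,0,0],[0,0,0,0,0,0,0]]' | egrep 'pos|contact'
```

```text
tool_pos: [0.5629, -0.0608, 0.2187]
contact_force: [-3.8, -5.6, 14.8]
```

```bash
python3 -m crank '[[0,0,0.1,-0.01,0,0,0],[0,0,0.1,-0.005,0,0,0],[0,0,0,0,0,0,0]]' | egrep 'pos|contact'
```

```text
tool_pos: [0.5608, -0.0549, 0.2189]
contact_force: [-3.8, -3.5, 14.5]
```

```bash
python3 -m crank '[[0,0,0.1,-0.005,0,0,0],[0,0,0.1,-0.005,0,0,0],[0,0,0,0,0,0,0]]' | egrep 'pos|contact'
```

```text
tool_pos: [0.5589, -0.0492, 0.219]
contact_force: [-3.8, -4.7, 13.5]
```

```bash
python3 -m crank '[[0,0,0.1,-0.004,0,0,0],[0,0,0.1,-0.004,0,0,0],[0,0,0.1,-0.004,0,0,0],[0,0,0,0,0,0,0]]' | egrep 'pos|contact'
```

```text
tool_pos: [0.5559, -0.0406, 0.2193]
contact_force: [-3.0, -4.2, 12.2]
```

```bash
python3 -m crank '[[0,0,0.1,-0.004,0,0,0],[0,0,0.1,-0.004,0,0,0],[0,0,0.1,-0.004,0,0,0],[0,0,0,0,0,0,0]]' | egrep 'pos|contact'
```

```text
tool_pos: [0.553, -0.0321, 0.2196]
contact_force: [-2.8, -3.9, 11.4]
```

```bash
python3 - <<'E'
from h import *
p,d=viewer.camera('side');cv2.imwrite('pics/s2.png',cv2.resize(p[150:290,220:360,::-1],None,fx=4,fy=4))
E
```

```text
(no output)
```

View pics/s2.png

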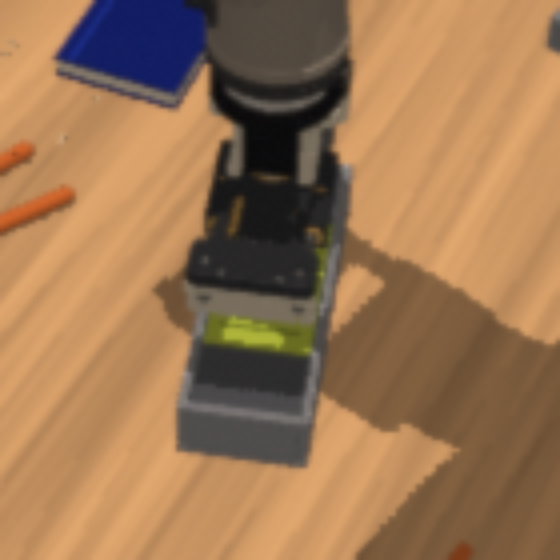

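The lid is moving with the fingers: its near edge is at row 350, and the deck ahead of it has shrunk to rows 350–395.

```bash
python3 -m crank '[[0,0,0.1,0.006,0,0,0],[0,0,0.1,0,0,0,0],[0,0,0.1,0,0,0,0],[0,0,0,0,0,0,0]]' | egrep 'pos|contact'
```

```text
tool_pos: [0.5501, -0.0236, 0.2197]
contact_force: [-3.3, -4.6, 14.2]
```

```bash
python3 -m crank '[[0,0,0.1,0,0,0,0],[0,0,0.1,0,0,0,0],[0,0,0.1,0,0,0,0],[0,0,0,0,0,0,0]]' | egrep 'pos|contact'
```

```text
tool_pos: [0.5471, -0.0151, 0.2199]
contact_force: [-3.6, -4.0, 16.3]
```

```bash
python3 -m crank '[[0,0,0.1,0,0,0,0],[0,0,0.1,0,0,0,0],[0,0,0,0,0,0,0]]' | egrep 'pos|contact'
```

```text
tool_pos: [0.5452, -0.0095, 0.22]
contact_force: [-6.1, -4.9, 17.8]
```

```bash
python3 -m crank '[[0,0,0.1,-0.015,0,0,0],[0,0,0.1,-0.01,0,0,0],[0,0,0.1,-0.004,0,0,0],[0,0,0,0,0,0,0]]' | egrep 'pos|contact'
```

```text
tool_pos: [0.5422, -0.0008, 0.2204]
contact_force: [-3.3, -3.8, 12.6]
```

```bash
python3 -m crank '[[0,0,0.1,-0.002,0,0,0],[0,0,0.1,-0.002,0,0,0],[0,0,0,0,0,0,0]]' | egrep 'pos|contact'
```

```text
tool_pos: [0.5403, 0.0048, 0.2205]
contact_force: [-3.6, -2.5, 12.3]
```

```bash
python3 -m crank '[[0,0,0.1,-0.002,0,0,0],[0,0,0.1,-0.002,0,0,0],[0,0,0,0,0,0,0]]' | egrep 'pos|contact'
```

```text
tool_pos: [0.5383, 0.0105, 0.2207]
contact_force: [-3.7, -3.0, 13.7]
```

```bash
python3 -m crank '[[0,0,0.07,-0.002,0,0,0],[0,0,0.07,-0.002,0,0,0],[0,0,0,0,0,0,0]]' | egrep 'pos|contact'
```

```text
tool_pos: [0.537, 0.0144, 0.2208]
contact_force: [-3.0, -4.5, 14.5]
```

```bash
python3 -m crank '[[0,0,0.07,-0.002,0,0,0],[0,0,0.07,-0.002,0,0,0],[0,0,0,0,0,0,0]]' | egrep 'pos|contact'
```

```text
tool_pos: [0.5362, 0.0182, 0.2209]
contact_force: [0.3, -5.2, 10.4]
```

```bash
python3 -m crank '[[0,0,0.05,0,0,0,0],[0,0,0.05,0,0,0,0],[0,0,0,0,0,0,0]]' | egrep 'pos|contact'
```

```text
tool_pos: [0.5354, 0.021, 0.2209]
contact_force: [1.0, -4.6, 10.1]
```

```bash
python3 -m crank '[[0,0,0,-0.3,0,0,0],[0,0,0,-1,0,0,0],[0,0,0,-1,0,0,0],[0,0,0,-1,0,0,0],[0,-1,0,-1,0,0,0],[0,-1,0,0,0,0,0],[0,-1,0,0,0,0,0],[0.6,-1,0,0,0,0,0],[0.6,-1,0,0,0,0,0],[0.6,0,0,0,0,0,0]]'
python3 - <<'E'
from h import *
for n in("side","top"):
    p,d=viewer.camera(n); np.savez(f"{n}3.npz",p=p,d=d)
    if n=="side": b=p[150:290,220:360]
    else: b=p[150:260,200:340]
    cv2.imwrite(f'pics/{n}3.png',cv2.resize(b[:,:,::-1],None,fx=4,fy=4,interpolation=cv2.INTER_CUBIC))
E
```

```text
clock: 11.87
tool_pos: [0.6783, 0.0726, 0.3463]
ee_rot: [3.141, 0.002, -2.806]
contact_force: [-2.4, 0.5, -0.5]
opening: 0.172
gripper_force: 0.0
```

View pics/side3.png

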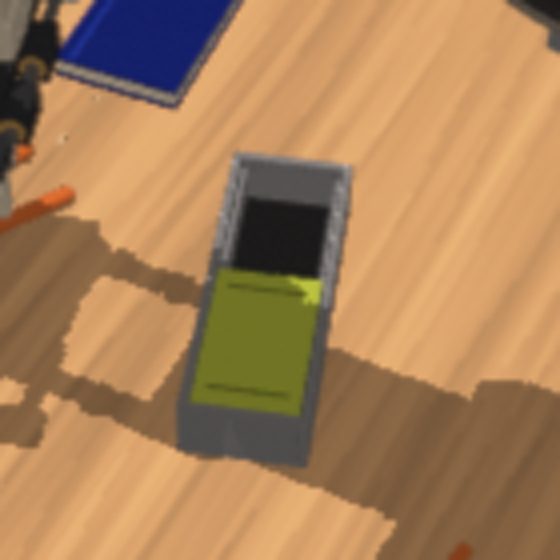

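View pics/top3.png

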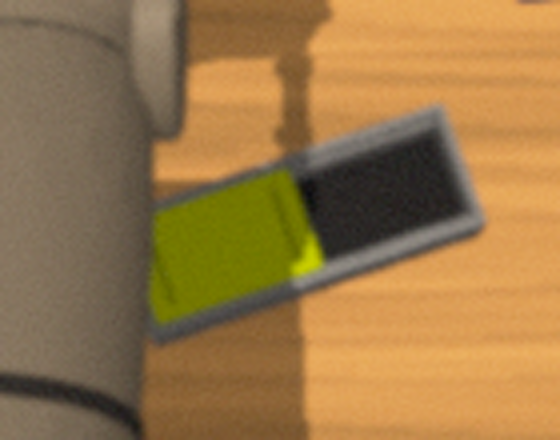

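```bash
python3 - <<'E'
from h import *
for n,b in(("side",(250,160,325,275)),("top",(238,165,330,245))):
    f=np.load(f"{n}3.npz");p,d=f["p"],f["d"];hsv=cv2.cvtColor(p,cv2.COLOR_RGB2HSV)
    m=cv2.inRange(hsv,(28,120,40),(45,255,255));o=np.zeros_like(m);o[b[1]:b[3],b[0]:b[2]]=m[b[1]:b[3],b[0]:b[2]]
    v,u=np.nonzero(o);P=ray(n,np.c_[u,v],.0425);c=np.array([incase(q) for q in P])*1000
    print(n,"lid x,y pct 1..99",np.percentile(c,[0.5,2,98,99.5],axis=0).round(1).tolist())
    C=cloud(n,d);k=(C[...,2]>.03)&(C[...,2]<.06);k[:, :b[0]]=0;k[:b[1]]=0;k[b[3]:]=0;k[:,b[2]:]=0
    v,u=np.nonzero(k);P=ray(n,np.c_[u,v],.044);c=np.array([incase(q) for q in P])*1000
    print("  case",np.percentile(c,[.5,2,98,99.5],axis=0).round(1).tolist())
E
python3 -c "
from h import *
print('nut dest',CASE-.056*CY); go(.5545,.2065,.30,YAW)"
```

```text
side lid x,y pct 1..99 [[-32.3, -10.2], [-31.2, -8.2], [32.1, 95.5], [33.2, 96.9]]
  case [[-40.4, -110.9], [-39.4, -107.9], [38.9, 112.9], [40.0, 115.1]]
top lid x,y pct 1..99 [[-33.0, -7.7], [-32.0, -5.6], [32.1, 94.7], [33.3, 98.6]]
  case [[-41.7, -106.4], [-40.8, -104.3], [39.0, 95.6], [39.8, 101.6]]
nut dest [ 0.57024688 -0.08301236]
pos [0.6754 0.0713 0.3465] rot [ 3.1407e+00 -2.0000e-03 -2.8065e+00] t 11.97 F [-1.18 -0.9  -0.8 ]
units [2.322 5.58  1.558]
turn [ 0.009 -0.02   0.07 ]
```

Both views show the lid over the deck, its edges at about −10 and +96 mm in the case, so it is fully open. The dark pocket is exposed. Next is the brass nut.

```bash
python3 -m crank '[[0.6,0.4,0.93,0.2,0,0,0],[0.6,0.4,0.93,0.2,0,0,0],[0.6,0.4,0.93,0.2,0,0,0],[0.6,0.4,0.93,0.2,0,0,0],[0.6,0.4,0.93,0.2,0,0,0],[0.6,0.32,0.93,0.5,0,0,0],[0.6,0,0,0.5,0,0,0],[0.6,0,0,0,0,0,0],[0.6,0,0,0,0,0,0]]' 20 | egrep 'opening|force'
python3 -c "
from h import *
go(.5545,.2063,.183,YAW)
p,d=viewer.camera('side');cv2.imwrite('pics/s4.png',cv2.resize(p[230:370,160:320,::-1],None,fx=4,fy=4))"
```

```text
contact_force: [0.8, -0.0, 0.3]
opening: 0.6
gripper_force: 0.0
pos [0.5539 0.2057 0.2879] rot [-3.1415e+00 -1.3000e-03 -2.8072e+00] t 12.72 F [ 0.78 -0.03  0.28]
units [-0.03   0.013  3.496]
turn [-0.001 -0.013  0.063]
```

View pics/s4.png

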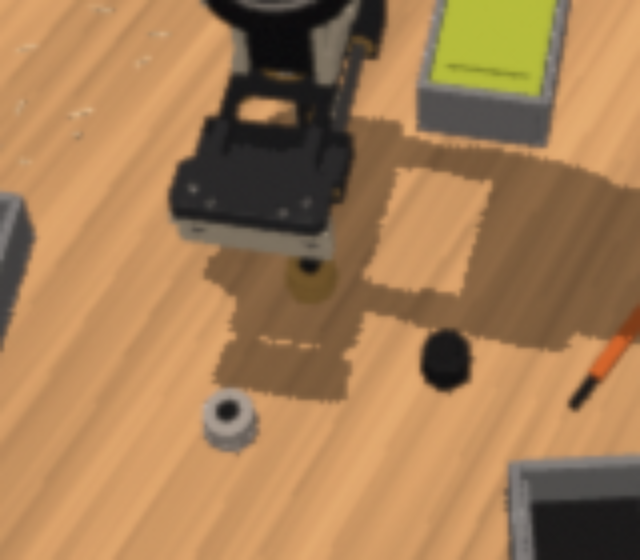

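```bash
python3 - <<'E'
from h import *
K,e,M=cal('side')
for q in ([.5539,.2057,.11],[.5539-.322*.047,.2057+.947*.047,.11],[.5545,.2063,.022]):
    c=K@(M.T@(np.array(q)-e)); print((c[:2]/c[2]-[160,230])*4)
E
```

```text
[301.42388657 179.39814301]
[280.96562661 255.56389226]
[309.6308788  267.75970693]
```

The nut at (310,272) in the crop agrees with its projected position (310,268), and the hand is above it.

```bash
python3 -m crank '[[0.6,-0.03,0,0.9,0,0,0],[0.6,0,0,0.9,0,0,0],[0.6,0,0,0.9,0,0,0],[0.6,0,0,0.5,0,0,0],[0.6,0,0,0.25,0,0,0],[0.6,0,0,0,0,0,0]]' | egrep 'pos|force'; python3 -m crank '[[0,0,0,0,0,0,0],[0,0,0,0,0,0,0],[0,0,0,0,0,0,0],[0,0,0,0,0,0,0],[0,0,0,0,0,0,0],[0,0,0,0,0,0,0],[0,0,0,0,0,0,0]]' 20
```

```text
tool_pos: [0.5558, 0.2055, 0.1833]
contact_force: [0.2, -0.3, 0.4]
gripper_force: 0.0
clock: 13.85
tool_pos: [0.5559, 0.2066, 0.185]
ee_rot: [-3.141, 0.002, -2.807]
contact_force: [-0.7, -1.3, 5.5]
opening: 0.3
gripper_force: 20.0
```

```bash
python3 -m crank '[[0,0,0,-0.4,0,0,0],[0,0,0,-1,0,0,0],[0,0,0,-1,0,0,0],[0,0,0,-1,0,0,0],[0,0,0,-0.6,0,0,0],[0,0,0,0,0,0,0]]'
python3 -c "
from h import *
t=CASE-.0565*CY; print(t); go(*t,.30,YAW)"
```

```text
clock: 14.35
tool_pos: [0.5564, 0.2068, 0.3094]
ee_rot: [-3.141, 0.009, -2.807]
contact_force: [0.2, -0.2, -0.9]
opening: 0.298
gripper_force: 20.0
[ 0.57040801 -0.08348568]
pos [0.5564 0.2068 0.3094] rot [-3.1407  0.0086 -2.8072] t 14.35 F [ 0.19 -0.15 -0.94]
units [ 2.738 -9.292  0.298]
turn [-0.008  0.086  0.063]
```

```bash
python3 -m crank '[[0,0.3,-0.93,0,0,0.08,0.06],[0,0.3,-0.93,0,0,0,0],[0,0.3,-0.93,0,0,0,0],[0,0.3,-0.93,0,0,0,0],[0,0.3,-0.93,0,0,0,0],[0,0.3,-0.93,0,0,0,0],[0,0.3,-0.93,0,0,0,0],[0,0.3,-0.93,0,0,0,0],[0,0.3,-0.93,0,0,0,0],[0,0.04,-0.93,0,0,0,0],[0,0,0,0,0,0,0],[0,0,0,0,0,0,0]]'|grep grip
python3 -c "
from h import *
t=CASE-.0565*CY; print(t); go(*t,.20,YAW)
p,d=viewer.camera('side');cv2.imwrite('pics/s5.png',cv2.resize(p[130:290,210:370,::-1],None,fx=3.7,fy=3.7))"
```

```text
gripper_force: 20.0
[ 0.57040801 -0.08348568]
pos [ 0.5677 -0.0854  0.3038] rot [ 3.1405 -0.0091 -2.8161] t 15.35 F [-0.14  0.59 -0.23]
units [-0.137  0.026  3.459]
turn [ 0.011 -0.091 -0.026]
```

View pics/s5.png

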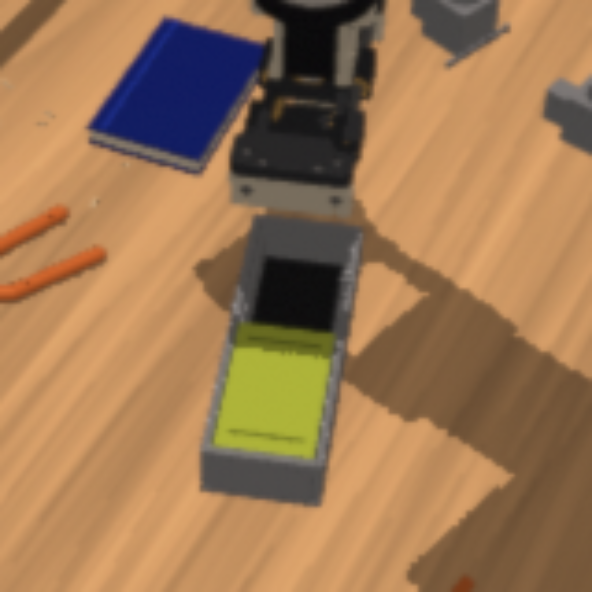

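The lid is still open, the dark pocket is at about (298,290), and the hand is above it. I'll descend now.

```bash
python3 -m crank '[[0,-0.13,0.03,0,0,-0.08,0],[0,0,0,0.6,0,0,0],[0,0,0,0.6,0,0,0],[0,0,0,0.6,0,0,0],[0,0,0,0.5,0,0,0],[0,0,0,0.3,0,0,0],[0,0,0,0,0,0,0]]'
python3 -c "
from h import *
t=CASE-.0565*CY; go(*t,.193,YAW)"
```

```text
clock: 15.98
tool_pos: [0.5707, -0.0806, 0.2246]
ee_rot: [3.139, -0.003, -2.812]
contact_force: [-0.3, -0.5, -0.1]
opening: 0.299
gripper_force: 20.0
pos [ 0.5707 -0.0806  0.2246] rot [ 3.1391e+00 -3.0000e-03 -2.8118e+00] t 15.98 F [-0.32 -0.52 -0.15]
units [ 0.038 -0.089  1.054]
turn [ 0.025 -0.031  0.016]
```

```bash
python3 -m crank '[[0,0.03,-0.09,0.3,0,0,0],[0,0,0,0.3,0,0,0],[0,0,0,0.3,0,0,0],[0,0,0,0.08,0,0,0],[0,0,0,0,0,0,0],[0,0,0,0,0,0,0]]'
```

```text
clock: 16.48
tool_pos: [0.5714, -0.0849, 0.1972]
ee_rot: [3.141, 0.0, -2.813]
contact_force: [0.3, -0.3, -0.6]
opening: 0.296
gripper_force: 20.0
```

```bash
python3 -m crank '[[0,0,0,0.03,0,0,0],[0,0,0,0,0,0,0]]'|egrep 'pos|contact'
```

```text
tool_pos: [0.5715, -0.0849, 0.1967]
contact_force: [0.4, 0.2, -0.2]
```

```bash
python3 -m crank '[[0,0,0,0.03,0,0,0],[0,0,0,0.03,0,0,0],[0,0,0,0,0,0,0]]'|egrep 'pos|contact'
```

```text
tool_pos: [0.5713, -0.0849, 0.1945]
contact_force: [0.7, 0.0, -0.3]
```

```bash
python3 -m crank '[[0,0,0,0.03,0,0,0],[0,0,0,0.03,0,0,0],[0,0,0,0,0,0,0]]'|egrep 'pos|contact'
```

```text
tool_pos: [0.5713, -0.0848, 0.1925]
contact_force: [-0.1, 0.6, -1.3]
```

```bash
python3 -m crank '[[0,0,0,0.03,0,0,0],[0,0,0,0,0,0,0]]'|egrep 'pos|contact'
```

```text
tool_pos: [0.5713, -0.0849, 0.1917]
contact_force: [-0.2, 0.1, -0.7]
```

```bash
python3 -m crank '[[0,0,0,0.03,0,0,0],[0,0,0,0,0,0,0]]'|egrep 'pos|contact'
```

```text
tool_pos: [0.5714, -0.0849, 0.191]
contact_force: [-0.5, -0.1, -0.2]
```

```bash
python3 -m crank '[[0,0,0,0.03,0,0,0],[0,0,0,0,0,0,0]]'|egrep 'pos|contact'
```

```text
tool_pos: [0.5713, -0.0848, 0.191]
contact_force: [-2.6, 1.1, 7.8]
```

Contact with the floor, so I'll release and lift.

```bash
python3 -m crank '[[0.36,0,0,-0.02,0,0,0],[0.42,0,0,0,0,0,0],[0.42,0,0,0,0,0,0],[0.42,0,0,0,0,0,0],[0.42,0,0,-0.3,0,0,0],[0.42,0,0,-0.8,0,0,0],[0.42,0,0,-1,0,0,0],[0.42,0,0,-1,0,0,0],[0,0,0,-1,0,0,0],[0,0,0,-0.2,0,0,0],[0,0,0,0,0,0,0]]'
python3 - <<'E'
from h import *
# next press: over open lid's middle
t=CASE+.042*CY; print(t); go(*t,.25,YAW)
p,d=viewer.camera('top'); hsv=cv2.cvtColor(p,cv2.COLOR_RGB2HSV)
p2,d2=viewer.camera('side');cv2.imwrite('pics/s6.png',cv2.resize(p2[130:290,210:370,::-1],None,fx=3.7,fy=3.7))
E
```

```text
clock: 18.57
tool_pos: [0.5718, -0.085, 0.3228]
ee_rot: [-3.138, 0.005, -2.813]
contact_force: [0.0, 0.4, -0.6]
opening: 0.252
gripper_force: 0.0
[0.53866484 0.00975927]
pos [ 0.5718 -0.085   0.3228] rot [-3.1382  0.005  -2.8133] t 18.57 F [ 0.03  0.39 -0.58]
units [0.039 3.353 2.416]
turn [-0.034  0.05   0.001]
```

```bash
python3 -m crank '[[0,1,0.8,0,-0.03,0.05,0],[0,1,0.8,0,0,0,0],[0,1,0.8,0,0,0,0],[0,1,0.8,0,0,0,0],[0,0,0,0,0,0,0],[0,0,0,0,0,0,0]]' | egrep pos
python3 - <<'E'
from h import *
t=CASE+.042*CY; go(*t,.25,YAW)
p2,d2=viewer.camera('side');np.savez('side6.npz',p=p2,d=d2);cv2.imwrite('pics/s7.png',cv2.resize(p2[130:290,210:370,::-1],None,fx=3.7,fy=3.7))
E
```

```text
tool_pos: [0.425, -0.032, 0.3191]
pos [ 0.425  -0.032   0.3191] rot [ 3.1365 -0.0081 -2.8128] t 19.17 F [ 0.43 -0.22 -0.68]
units [-4.055  0.081  2.272]
turn [ 0.051 -0.081  0.006]
```

View pics/s7.png

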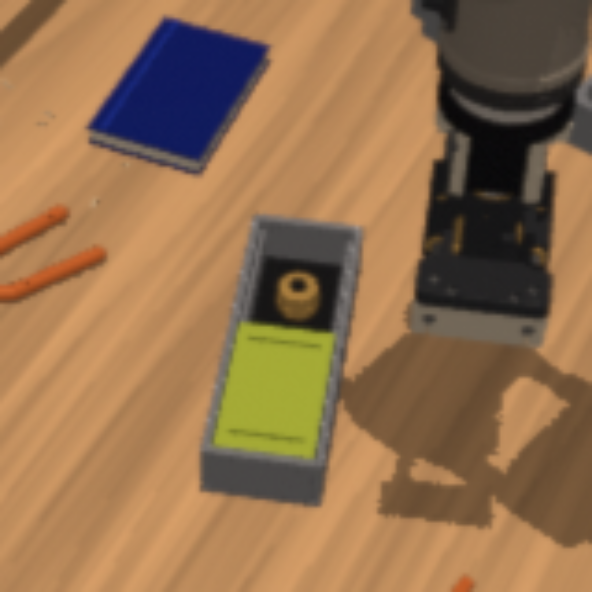

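The nut stands upright in the pocket at about (298,297). Next, back over the lid to close it.

```bash
python3 -m crank '[[0,-1,0.08,0,0,-0.08,0],[0,-1,0,0,0,0,0],[0,-1,0,0,0,0,0],[0,-1,0,0.3,0,0,0],[0,-0.05,0,0.8,0,0,0],[0,0,0,0.8,0,0,0],[0,0,0,0.4,0,0,0],[0,0,0,0,0,0,0],[0,0,0,0,0,0,0]]'
python3 -c "
from h import *
t=CASE+.042*CY; go(*t,.225,YAW)"
```

```text
clock: 19.97
tool_pos: [0.542, 0.0087, 0.2503]
ee_rot: [3.138, 0.002, -2.814]
contact_force: [-0.3, -0.3, -0.1]
opening: 0.004
gripper_force: 0.0
pos [0.542  0.0087 0.2503] rot [ 3.1378e+00  1.6000e-03 -2.8137e+00] t 19.97 F [-0.31 -0.26 -0.08]
units [0.096 0.065 0.843]
turn [ 0.038  0.016 -0.002]
```

```bash
python3 -m crank '[[0,0.05,0,0.3,0.03,0,0],[0,0,0,0.3,0,0,0],[0,0,0,0.15,0,0,0],[0,0,0,0,0,0,0],[0,0,0,0,0,0,0]]'|egrep 'pos|contact'
```

```text
tool_pos: [0.5398, 0.0086, 0.2289]
contact_force: [0.2, -0.3, -0.0]
```

```bash
python3 -m crank '[[0,0,0,0.03,0,0,0],[0,0,0,0.03,0,0,0],[0,0,0,0,0,0,0]]'|egrep 'pos|contact'
```

```text
tool_pos: [0.5398, 0.0086, 0.2273]
contact_force: [-0.4, 0.0, 0.1]
```

```bash
python3 -m crank '[[0,0,0,0.05,0,0,0],[0,0,0,0.05,0,0,0],[0,0,0,0,0,0,0]]'|egrep 'pos|contact'
```

```text
tool_pos: [0.5397, 0.0086, 0.2239]
contact_force: [0.5, 0.1, -0.2]
```

```bash
python3 -m crank '[[0,0,0,0.03,0,0,0],[0,0,0,0.02,0,0,0],[0,0,0,0,0,0,0]]'|egrep 'pos|contact'
```

```text
tool_pos: [0.5398, 0.0086, 0.2225]
contact_force: [-0.2, 0.8, 0.1]
```

```bash
python3 -m crank '[[0,0,0,0.02,0,0,0],[0,0,0,0,0,0,0],[0,0,0,0,0,0,0]]'|egrep 'pos|contact'
```

```text
tool_pos: [0.5398, 0.0086, 0.222]
contact_force: [0.4, 0.5, 0.1]
```

```bash
python3 -m crank '[[0,0,0,0.02,0,0,0],[0,0,0,0,0,0,0],[0,0,0,0,0,0,0]]'|egrep 'pos|contact'
```

```text
tool_pos: [0.5398, 0.0086, 0.2214]
contact_force: [-0.9, 0.6, 0.0]
```

```bash
python3 -m crank '[[0,0,0,0.02,0,0,0],[0,0,0,0,0,0,0],[0,0,0,0,0,0,0]]'|egrep 'pos|contact'
```

```text
tool_pos: [0.5398, 0.0086, 0.221]
contact_force: [-0.0, 0.2, 2.6]
```

```bash
python3 -m crank '[[0,0,0,0.02,0,0,0],[0,0,0,0,0,0,0],[0,0,0,0,0,0,0]]'|egrep 'pos|contact'
```

```text
tool_pos: [0.5399, 0.0086, 0.2209]
contact_force: [-2.0, 0.3, 7.4]
```

```bash
python3 -m crank '[[0,0,0,0.02,0,0,0],[0,0,0,0,0,0,0],[0,0,0,0,0,0,0]]'|egrep 'pos|contact'
```

```text
tool_pos: [0.5398, 0.0086, 0.2208]
contact_force: [-3.9, 0.1, 12.0]
```

```bash
python3 -m crank '[[0,0,-0.1,0.01,0,0,0],[0,0,-0.1,0.003,0,0,0],[0,0,0,0,0,0,0]]' | egrep 'pos|contact'
```

```text
tool_pos: [0.5418, 0.0029, 0.2206]
contact_force: [-3.4, 1.3, 12.9]
```

```bash
python3 -m crank '[[0,0,-0.1,0.003,0,0,0],[0,0,-0.1,0.003,0,0,0],[0,0,0,0,0,0,0]]' | egrep 'pos|contact'
```

```text
tool_pos: [0.5437, -0.0028, 0.2204]
contact_force: [-4.5, 1.1, 13.4]
```

```bash
python3 -m crank '[[0,0,-0.1,0.003,0,0,0],[0,0,-0.1,0.003,0,0,0],[0,0,-0.1,0.003,0,0,0],[0,0,0,0,0,0,0]]' | egrep 'pos|contact'
cat > lid.py <<'E'
from h import *
p,d=viewer.camera('side');hsv=cv2.cvtColor(p,cv2.COLOR_RGB2HSV)
m=cv2.inRange(hsv,(28,120,40),(45,255,255));b=(250,160,325,275);o=np.zeros_like(m);o[b[1]:b[3],b[0]:b[2]]=m[b[1]:b[3],b[0]:b[2]]
v,u=np.nonzero(o);P=ray('side',np.c_[u,v],.042);c=np.array([incase(q) for q in P])*1000
print("lid y range",np.percentile(c[:,1],[.5,2,98,99.5]).round(1),len(c))
E
python3 lid.py
```

```text
tool_pos: [0.5466, -0.0113, 0.2202]
contact_force: [-5.4, 0.6, 14.2]
lid y range [-20.4 -12.1  78.8  79.2] 294
```

```bash
python3 -m crank '[[0,0.02,-0.1,0.003,0,0,0],[0,0,-0.1,0.002,0,0,0],[0,0,-0.1,0.002,0,0,0],[0,0,0,0,0,0,0]]' | egrep 'pos|contact'; python3 lid.py
```

```text
tool_pos: [0.5493, -0.02, 0.22]
contact_force: [-2.8, 1.1, 11.8]
lid y range [-34.1 -26.1  69.7  70.2] 289
```

```bash
python3 -m crank '[[0,0.01,-0.1,0.002,0,0,0],[0,0,-0.1,0.002,0,0,0],[0,0,-0.1,0.002,0,0,0],[0,0,0,0,0,0,0]]' | egrep 'pos|contact'; python3 lid.py
```

```text
tool_pos: [0.5521, -0.0286, 0.2198]
contact_force: [-1.4, 1.6, 11.0]
lid y range [-37.8 -31.7  60.8  61.3] 286
```

```bash
python3 -m crank '[[0,0,-0.1,0.01,0,0,0],[0,0,-0.1,0.004,0,0,0],[0,0,-0.1,0.004,0,0,0],[0,0,0,0,0,0,0]]' | egrep 'pos|contact'
```

```text
tool_pos: [0.5551, -0.0372, 0.2195]
contact_force: [-1.4, 1.8, 12.2]
```

```bash
python3 -m crank '[[0,0,-0.1,0.005,0,0,0],[0,0,-0.1,0.004,0,0,0],[0,0,-0.1,0.004,0,0,0],[0,0,0,0,0,0,0]]' | egrep 'pos|contact'
```

```text
tool_pos: [0.558, -0.0457, 0.2193]
contact_force: [-0.7, 1.4, 12.8]
```

```bash
python3 -m crank '[[0,0,-0.1,0.004,0,0,0],[0,0,-0.1,0.004,0,0,0],[0,0,-0.1,0.004,0,0,0],[0,0,0,0,0,0,0]]' | egrep 'pos|contact'; python3 lid.py
```

```text
tool_pos: [0.5609, -0.0543, 0.219]
contact_force: [-2.1, 1.6, 14.5]
lid y range [-69.2 -59.5  34.3  34.8] 290
```

```bash
python3 -m crank '[[0,0,-0.1,0.001,0,0,0],[0,0,-0.1,0.002,0,0,0],[0,0,-0.1,0.002,0,0,0],[0,0,0,0,0,0,0]]' | egrep 'pos|contact'
```

```text
tool_pos: [0.5638, -0.0628, 0.2188]
contact_force: [-1.3, 1.6, 14.4]
```

```bash
python3 -m crank '[[0,0,-0.1,0.002,0,0,0],[0,0,-0.1,0.002,0,0,0],[0,0,-0.1,0.002,0,0,0],[0,0,0,0,0,0,0]]' | egrep 'pos|contact'
```

```text
tool_pos: [0.5667, -0.0713, 0.2186]
contact_force: [-1.7, 0.7, 12.9]
```

```bash
python3 -m crank '[[0,0,-0.1,0.002,0,0,0],[0,0,-0.1,0.002,0,0,0],[0,0,-0.1,0.002,0,0,0],[0,0,0,0,0,0,0]]' | egrep 'pos|contact'; python3 lid.py
```

```text
tool_pos: [0.5696, -0.0798, 0.2183]
contact_force: [-2.0, 1.3, 13.1]
lid y range [-94.7 -88.6   8.1   8.6] 295
```

```bash
python3 -m crank '[[0,0,-0.08,0.002,0,0,0],[0,0,-0.08,0.002,0,0,0],[0,0,0,0,0,0,0]]' | egrep 'pos|contact'; python3 lid.py
```

```text
tool_pos: [0.5709, -0.0835, 0.2182]
contact_force: [-2.0, 5.5, 15.3]
lid y range [-96.4 -88.9   5.5   6.1] 304
```

```bash
python3 -m crank '[[0,0,-0.06,0.002,0,0,0],[0,0,-0.06,0.002,0,0,0],[0,0,0,0,0,0,0]]' | egrep 'pos|contact'; python3 lid.py
```

```text
tool_pos: [0.5719, -0.0862, 0.2181]
contact_force: [-3.0, 9.3, 15.5]
lid y range [-97.7 -92.3   5.5   6.1] 328
```

```bash
python3 -m crank '[[0,0,-0.06,0.001,0,0,0],[0,0,-0.04,0.001,0,0,0],[0,0,0,0,0,0,0]]' | egrep 'pos|contact'; python3 lid.py
```

```text
tool_pos: [0.5728, -0.0889, 0.2181]
contact_force: [-3.5, 10.0, 16.0]
lid y range [-99.4 -89.1   5.4   6.1] 349
```

The lid's near edge no longer moves and the drag force has risen to 10 N, so it's at the shut stop. I'll lift off and check the lid edges in both views against the earlier ones.

```bash
python3 -m crank '[[0,0,0,-0.3,0,0,0],[0,0,0,-1,0,0,0],[0,0,0,-1,0,0,0],[0,0,0,-1,0,0,0],[0,1,0,-0.3,0,0,0],[0,1,0,0,0,0,0],[0,1,0,0,0,0,0],[0,1,0,0,0,0,0],[0,1,0,0,0,0,0],[0,0,0,0,0,0,0],[0,0,0,0,0,0,0]]'
python3 - <<'E'
from h import *
for n in("side","top"):
    p,d=viewer.camera(n); np.savez(f"{n}9.npz",p=p,d=d)
    if n=="side": cv2.imwrite('pics/s9.png',p[:,:,::-1])
def edges(n,tag,zl):
    f=np.load(f"{n}{tag}.npz");p=f["p"];hsv=cv2.cvtColor(p,cv2.COLOR_RGB2HSV)
    sc=4; big=cv2.resize(p,None,fx=sc,fy=sc,interpolation=cv2.INTER_CUBIC);hsv=cv2.cvtColor(big,cv2.COLOR_RGB2HSV)
    K,e,M=cal(n); prof=[]
    ys=np.arange(-125,126,.5)/1000
    out=[]
    for x in np.arange(-20,21,4)/1000:
        P=np.c_[(CASE+x*CX)+ys[:,None]*CY, np.full(len(ys),zl)]
        c=(P-e)@M@K.T; uv=(c[:,:2]/c[:,2:]+.5)*sc-.5
        col=cv2.remap(big.astype(np.float32),uv[:,0].astype(np.float32)[None],uv[:,1].astype(np.float32)[None],cv2.INTER_LINEAR)[0]
        g=(col[:,1]-col[:,2])/(col.sum(1)+1); m=(g>.2)
        i=np.nonzero(m)[0]
        out.append((ys[i[0]]*1000,ys[i[-1]]*1000) if len(i) else (np.nan,)*2)
    print(n,tag,"lid y edges",np.nanmedian(out,axis=0))
for n in("side","top"):
    edges(n,0,.0405); edges(n,3,.0429); edges(n,9,.0402)
edges("side",6,.0429)
E
```

```text
clock: 27.95
tool_pos: [0.4294, -0.1395, 0.3241]
ee_rot: [-3.141, 0.003, -2.815]
contact_force: [1.0, 0.0, 0.3]
opening: 0.006
gripper_force: 0.0
side 0 lid y edges [-100.     9.5]
side 3 lid y edges [-10.  97.]
side 9 lid y edges [-105.     4.5]
top 0 lid y edges [-98.  11.]
top 3 lid y edges [-8. 95.]
top 9 lid y edges [-101.5    6. ]
side 6 lid y edges [-11.  97.]
```

View pics/s9.png

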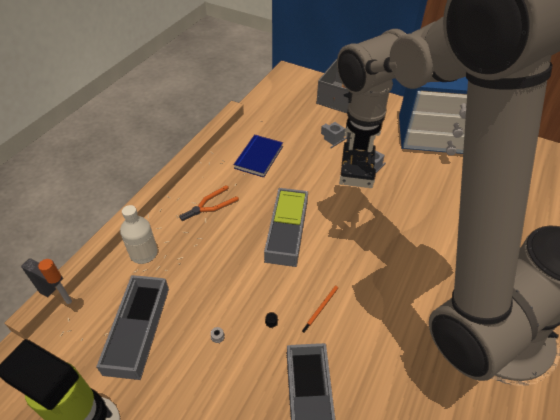

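The lid is shut, with its middle at about −49 mm and its edge against the stop. The steel nut (217,335), black nut (271,320), pen, pliers, notebook and blocks are where they were, and the hand is clear.

```bash
python3 -c "
from cell import manip
print(manip.sense()['contact_force']); print(manip.sign_off())"
```

```text
[-0.29701231 -0.05747795  0.51277421]
the job is handed in; nothing more can be done
None
```

The brass nut is in the pocket and the lid is slid shut again, handed in at about 28 s with nothing else moved; pressing stayed under about 18 N, and the lid opened about 94–96 of its 96 mm (camera about 94, arm travel about 96).

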